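# Unlock a metering pump and draw its piston to the fill mark

### The job

Slide the pump's orange transport lock fully back, away from the piston, then draw the piston straight up out of its bore, without wrenching it sideways, until the whole green ring stands clear above the metal housing while the red ring below it stays hidden inside. Finish still holding the piston steadily there by its black knob, with the lock left fully back; never draw the red ring out, and leave the cups, dish and timer around it alone.

Things in the scene. Friction and masses are not known exactly. Their poses are not given: they have to be found in the camera images.
- pump: Metering pump fixed to the worktop, turned up to 35 degrees either way. Upright aluminium housing 60 x 60 x 100 mm high with the bore; on its -x side a grey deck 56 mm wide, reaching 148 mm from the bore axis, carries the lock between steel rails (tops 112 mm high). Grey base plate 90 mm wide. Nozzle on the -y side, 56 mm out, 40 mm high. Origin: on the bore axis at worktop height, z up.
- piston: Loose steel piston, 0.14 to 0.28 kg, on the bore's floor. Origin: centre of its foot, z up along it. 0 to 78 mm: body of diameter 20; to 114: stem of diameter 10; to 145: round black grip knob of diameter 26. Green ring 44 to 52 mm above the foot, red ring 24 to 32. Seated, the foot is 20 mm above the worktop. Raised 36 mm, green is just clear; from 48 red shows; at 56 it is all out. Drops if let go.
- piston_knob (a point): Point on the piston's axis in the middle of the black knob, 130 mm above the piston's foot.
- bore_mouth (a point): Centre of the mouth of the upright bore in the housing's top face, 100 mm above the worktop, in the pump's axes. The bore is round, 21.2 mm across (0.6 mm play all round the piston), 80 mm deep.
- lock (a joint): Orange transport lock: fork plate 36 mm wide, at 101 to 107 mm height, whose two prongs, open to +x, straddle the piston's stem just above the shoulder of its thick body, so it cannot rise. Value in m: 0 closed, 0.035 fully back; starts between 0 and 0.006. Slides along the pump's -x, stays where left; about 2 N moves it.
- lock_post (a point): Grip of the lock: upright black round post of diameter 14 mm, from 107 to 140 mm height; this point is on its axis at 130 mm height. It stands 75 mm from the bore's axis toward the pump's -x when the lock is closed, and moves with the lock.
- cup_lid: Specimen cup with yellow lid, 54 mm across, 66 mm high; origin under its centre. Leave alone.
- cup_open: White specimen cup with white lid, 54 mm across, 66 mm high; origin under its centre. Leave alone.
- timer_black: Black bench timer, 45 x 75 x 63 mm; origin under its centre. Leave alone.
- petri: Flat tan dish, 60 mm across, 15 mm high; origin under its centre. Leave alone.
There are look-alikes about, which are no part of the job. There is more than one size of the pump; the job needs the smaller.

How it is judged (in metres and radians):
On the way, in this order (a step that is already met when the one before it is completed fails the run):
1. the lock is slid back (at least 31 mm of its 35) while the piston still sits in its bore (value of joint lock above 0.031 m and z of piston in the frame of pump below 0.026 m), for 0.2 s.
2. the piston is drawn until the green ring is clear and the red ring hidden (z of piston in the frame of pump between 0.0555 and 0.0685 m), for 0.3 s.
At the end, for the whole second after the job is handed in: Lock back by at least 31 of 35 mm; piston raised 35.5 to 48.5 mm (green ring clear, red hidden), within 3 mm of the bore axis, upright within 0.06 rad, slower than 10 mm/s, gripped by the fingers (over 2 N) and pressing on the pump with less than 15 N (all of step 2 and value of joint lock above 0.031 m and horizontal distance between piston and pump below 0.003 m and angle between the z axis of piston and the z axis of pump, either way round below 0.06 rad and contact force between the fingers and piston above 2 N and contact force between piston and pump below 15 N and linear speed of piston below 0.01 m/s); the arm keeps its last pose, push and grip.
It fails at once if the red ring is drawn out of the housing (piston raised over 56 mm) (z of piston in the frame of pump above 0.076 m).
It fails at once if the piston is wrenched against the housing or the lock (over 40 N) (contact force between piston and pump above 40 N).
It fails at once if a cup, the dish or the timer is disturbed (moved over 20 mm) (distance of any of cup_lid, cup_open, timer_black, petri from where it was at the start of the episode above 0.02 m).
It also fails if it takes over 40 s, if anything falls off the work surface, if the arm or the gripper's body presses on something with over 40 N, if the wrist force passes 120 N, or if a joint passes its speed limit or range.

### The arm

A 7-joint arm with a two-finger parallel gripper is mounted at the origin on a cart in front of the work surface, level with it; the furniture and walls round the work are solid. World frame = base frame: x ahead of the robot, y to its left, z up, the work surface at z = 0. Lengths are in mm, angles in rad, forces in N, time in s.
With the tool pointing down it reaches from about 350 to 900 mm from the base axis. Payload 8.1 kg.
Tool frame: the origin (TCP) lies between the finger pads; the fingertips stand 8 mm ahead of it and the grasp point (between the pads) lies 11 mm behind it (r.nose_length is the distance from the TCP to the fingertips, in mm); z points along the fingers, y is the direction in which the jaws open and shut (so a half turn about z gives the same grasp; the last joint's range is limited). The gripper opens to 85 mm and grips with 20 to 120 N. Pads are 22 mm wide; open, the fingers measure 114 mm over their backs; the gripper's body (76 mm by 85 mm) begins 54 mm behind the grasp point. The pads swing forward as they close: fully open they stand 13 mm farther back than shut.
Start: joints at [1.199, 0.434, 0.025, 1.573, -0.012, 1.134, -0.075], TCP at [165.96, -602.576, 239.323] pointing down, gripper open.
Joint ranges: [-2.62, 2.62], [-0.44, 2.09], [-1.27, 1.32], [0.08, 2.57], [-1.32, 4.46], [0.12, 2], [-2.74, 2.74]. Speed limits (rad/s): [2.22, 2.22, 3.01, 3.01, 3.14, 3.14, 3.14].

### API

Orientations are given as a 3x3 rotation matrix whose columns are the frame's x, y, z axes.
In Python, from bench import sensors, cams, r gives the robot as it stands.
- The arm moves only by the shell command python3 -m crank 'ROWS' [OPENING] [FORCE]. ROWS is JSON, a list of rows, each an object of numbers: "tx", "ty", "tz": the shift along the tool's x, y, z scaled (see below); "roll": the turn about the tool's z scaled (see below). A call has 1 to 12 rows; each row is the pose to reach, as a shift and turn from the pose commanded when the call began, along the tool's axes at that moment; what a row does not reach only later rows make up. The controller multiplies each number of a shift by 800 mm and each number of a turn by pi/2 rad. A row lasts 1/12 s, in which the tool goes at most 41.7 mm and 7.16 degrees, less where a joint would pass 70% of its speed; a pose out of reach is approached as far as the arm can. A call with a number of a shift or a turn outside -1 to 1 is refused whole. A call with a gripper value outside its range is refused whole. OPENING is the closure, from 0 (fully open) to 1 (shut), set as the call begins (- or left out, the last holds). The fingers move at their own pace and stop on an object; FORCE is the grip in N (left out, the last holds). Time passes only in rows, so rows that repeat a pose let the fingers close. It gives the time, the measured TCP pose, the force and the opening at its end, in the units of the state.
- sensors.sense(): the state, without advancing time (a new reading comes with each control period).
- cams.grab_frame(name): name is "side" or "top" or "wrist"; returns a dict with "pixels" (480x640x3 uint8, blue, green, red), "fx", "fy", "cx", "cy" (pixels), "R" (3x3) and "t" (3): a world point X has camera coordinates R X + t. Camera axes: x right, y down, z forward; pixel columns grow to the right and rows downward; lengths in mm; the calibration is good to about 2 mm. A picture is of the moment at which its call begins. There is no depth.
- r.hand_in(): hands the job in, once; it reports no verdict.
The state is a dict: "t": time; "q": joint angles; "joint_vel": joint speeds; "joint_efforts": joint torques, N m; "position": TCP position; "tcp_rot": TCP orientation; "ft_force": force on the tool from outside, world axes, zero at the start; "torque": the same for the moment, N m; "width": finger opening in mm.
Only numpy, scipy, OpenCV 4.12 (cv2) and the standard library are available. Lean on these libraries where they do the work, as an engineer would, in place of code of your own. Each camera call takes 0.05 s, during which the arm holds its last target.

## Working session

There is one attempt and no reset: what is moved stays moved. The work goes in short steps, Python scripts to look and compute and a shell command to move; the robot and the scene stay as the last step left them, time stands still between calls to the robot, and variables do not carry over. Pictures are saved under pics/ and viewed, and the job is handed in when it is done.

```bash
ls; mkdir -p pics; python3 - <<'E'
from bench import sensors,cams,r
import cv2
s=sensors.sense(); print(s['t'],s['position'],s['tcp_rot'],s['width'],s['ft_force'])
for n in ['side','top','wrist']:
    f=cams.grab_frame(n); cv2.imwrite(f'pics/{n}0.png',f['pixels']); print(n,f['fx'],f['cx'],f['cy'],f['R'],f['t'])
E
```

```text
pics
0.0 [ 165.83104989 -602.09662757  238.53547638] [[ 9.64112504e-01  2.65493518e-01 -5.21572212e-04]
 [ 2.65494007e-01 -9.64111379e-01  1.47666854e-03]
 [-1.10807780e-04 -1.56214890e-03 -9.99998774e-01]] 85.09669982433209 [-0.52726047 -0.31586105 -0.35470852]
side 480.9439538230123 319.83896162050087 241.94893655433404 [[-0.72343064 -0.69027509 -0.01297698]
 [-0.55907293  0.59674788 -0.57561222]
 [ 0.40507476 -0.40916044 -0.81761982]] [ 369.09626345  301.68687252 1277.0532784 ]
top 437.72096389947234 324.93683953834244 238.4245690618545 [[-0.08003713 -0.99679062  0.00158508]
 [-0.97386889  0.07785737 -0.21334858]
 [ 0.21254045 -0.01861947 -0.97697486]] [  66.83133375  454.90996091 1132.72493927]
wrist 353.1091536837 319.0304630815927 235.34724618644452 [[ 0.26600748 -0.9639683  -0.00226572]
 [-0.92272917 -0.25530626  0.28877257]
 [-0.27894606 -0.07472502 -0.95739504]] [-623.51994931  -39.04327694  380.72148761]
```

View pics/side0.png

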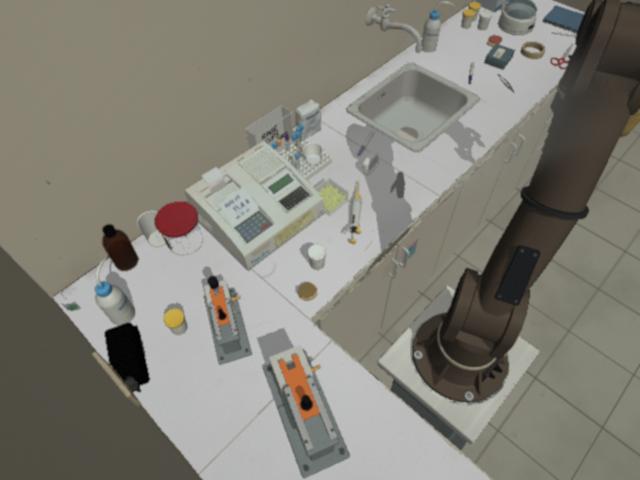

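View pics/top0.png

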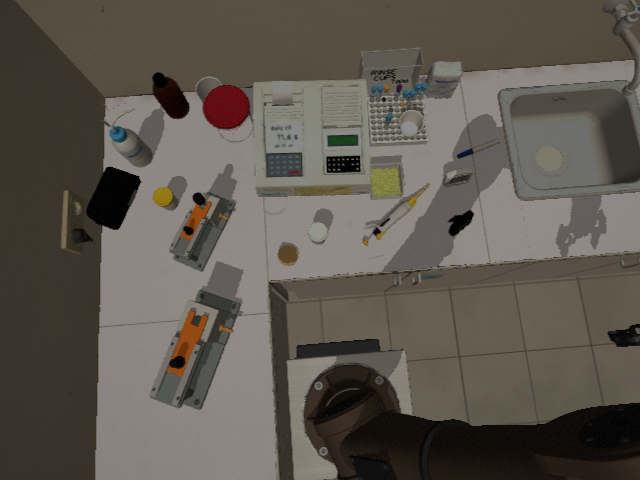

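View pics/wrist0.png

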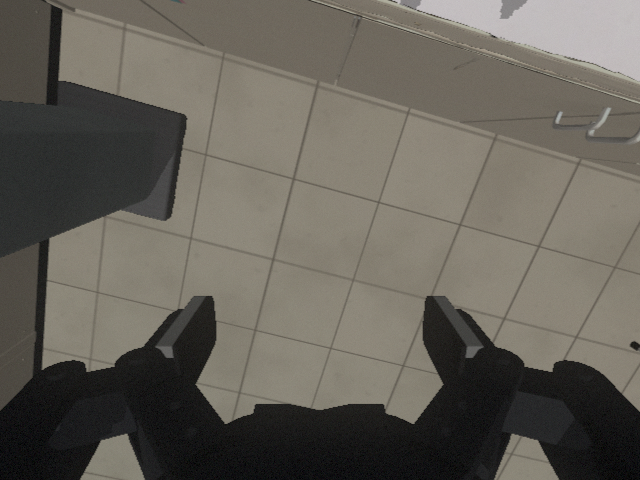

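Two candidate pumps: the upper one (top 203,230; side 222,318), shorter, with a black knob at its far end; and the lower one (top 195,348; side 303,405), longer. The smaller fits; I'll confirm it in a crop.

```bash
cat > h.py <<'E'
import numpy as np,cv2
from bench import sensors,cams,r
def ray(f,u,v):
    R=np.array(f['R']);t=np.array(f['t']);C=-R.T@t
    return C,R.T@np.array([(u-f['cx'])/f['fx'],(v-f['cy'])/f['fy'],1])
def onz(f,u,v,z):
    C,d=ray(f,u,v);return C+d*(z-C[2])/d[2]
def proj(f,X):
    p=np.array(f['R'])@np.array(X,float)+np.array(f['t']);return p[0]/p[2]*f['fx']+f['cx'],p[1]/p[2]*f['fy']+f['cy']
def tri(fs,uv):
    A=np.zeros((3,3));b=np.zeros(3)
    for f,(u,v) in zip(fs,uv):
        C,d=ray(f,u,v);d=d/np.linalg.norm(d);P=np.eye(3)-np.outer(d,d);A+=P;b+=P@C
    X=np.linalg.solve(A,b)
    return X,[np.hypot(*(np.array(proj(f,X))-w)) for f,w in zip(fs,uv)]
E
python3 - <<'E'
import cv2,numpy as np
a=cv2.imread('pics/top0.png')[180:280,155:255];b=cv2.imread('pics/side0.png')[265:365,180:280]
cv2.imwrite('pics/crop0.png',np.hstack([cv2.resize(x,(400,400),interpolation=cv2.INTER_CUBIC) for x in (a,b)]))
E
```

```text
(no output)
```

View pics/crop0.png

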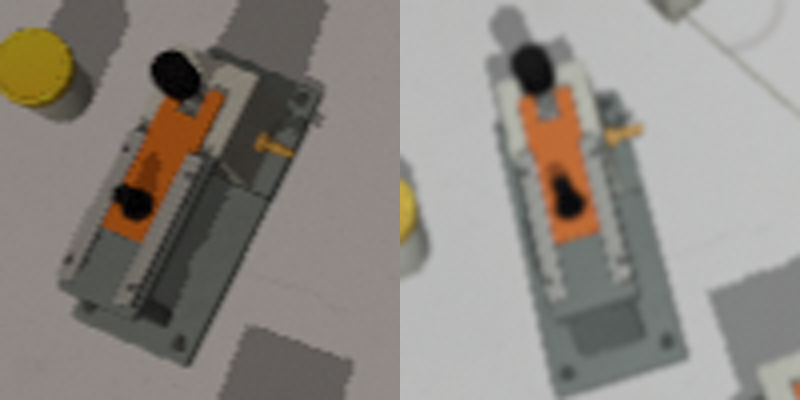

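```bash
python3 - <<'E'
from h import *
ft=cams.grab_frame('top');fs=cams.grab_frame('side')
def blobs(f,roi):
    x0,y0,x1,y1=roi;im=f['pixels'][y0:y1,x0:x1]
    m=(im.max(2)<45).astype(np.uint8)
    n,l,st,c=cv2.connectedComponentsWithStats(m)
    for i in range(1,n):
        if st[i,4]>12: print('  dark',c[i]+[x0,y0],st[i,:2]+[x0,y0],st[i,2:])
    h=cv2.cvtColor(im,cv2.COLOR_BGR2HSV);m=cv2.inRange(h,(4,150,90),(16,255,255))
    n,l,st,c=cv2.connectedComponentsWithStats(m)
    for i in range(1,n):
        if st[i,4]>40:
            ys,xs=np.where(l==i);print('  orange',cv2.minAreaRect(np.c_[xs+x0,ys+y0].astype(np.float32)),st[i,4])
print('top');blobs(ft,(160,185,240,275));print('side');blobs(fs,(190,270,250,365))
for n,a,b in (('knob',(199,198.3),(213.3,282.3)),('post',(189.3,230.8),(222.3,316.7))):
    print(n,tri([ft,fs],[a,b]))
    for z in (165,150,140): print(z,onz(ft,*a,z),onz(fs,*b,z))
E
```

```text
top
  dark [198.6952381  198.57142857] [193 193] [ 12  12 105]
  dark [187.98305085 229.93220339] [183 226] [10  9 59]
  dark [199.23809524 239.        ] [194 229] [11 21 21]
  dark [193.62857143 257.08571429] [190 253] [ 8  8 35]
  orange ((195.2000274658203, 219.6000213623047), (13.416406631469727, 42.0380744934082), 26.56505012512207) 357
side
  dark [212.91463415 282.18292683] [208 277] [10 12 82]
  dark [221.42105263 314.34210526] [219 310] [ 6  9 38]
  orange ((219.94122314453125, 305.7647399902344), (36.38034439086914, 12.126781463623047), 75.96376037597656) 303
knob (array([565.76898755, 340.22383533, 145.87247231]), [np.float64(0.23598042785343948), np.float64(0.2267858499436746)])
165 [559.83504888 335.31661105 165.        ] [553.66695508 344.60462083 165.        ]
150 [564.92193369 339.40426603 150.        ] [562.67738558 341.02106227 150.        ]
140 [568.31319022 342.12936935 140.        ] [568.68433924 338.63202324 140.        ]
post (array([494.86829085, 378.86438596, 101.98956943]), [np.float64(0.19069490364098077), np.float64(0.18982513504250575)])
165 [478.86130892 360.42793373 165.        ] [461.98907908 390.97924622 165.        ]
150 [482.77872023 364.87826216 150.        ] [469.69922296 388.05342874 150.        ]
140 [485.39032777 367.84514778 140.        ] [474.83931888 386.10288376 140.        ]
```

```bash
python3 - <<'E'
from h import *
ft=cams.grab_frame('top');fs=cams.grab_frame('side')
k,e=tri([ft,fs],[(198.7,198.6),(212.9,282.2)]);p,e2=tri([ft,fs],[(188,229.9),(221.4,314.3)])
print(k,e,p,e2,'dist',np.hypot(*(k-p)[:2]),'yaw',np.degrees(np.arctan2(*(k-p)[1::-1])))
# orange plate corners on z=107
for n,f,rc in (('top',ft,((195.2,219.6),(13.416,42.038),26.565)),('side',fs,((219.94,305.76),(36.38,12.127),75.96))):
    P=[onz(f,*c,107)[:2] for c in cv2.boxPoints(rc)]
    print(n,np.round(P,1).tolist())
    for i in range(4):
        d=P[(i+1)%4]-P[i];print(np.linalg.norm(d).round(1),np.degrees(np.arctan2(d[1],d[0])).round(1))
q=sensors.sense();print(q['q'],q['t'])
E
```

```text
[565.12875421 340.90779631 147.44203302] [np.float64(0.029876275555796618), np.float64(0.02871446311902107)] [494.51379102 378.49161898 115.16915614] [np.float64(0.0029611555726609274), np.float64(0.002938890157806203)] dist 79.99385446541682 yaw -28.02351357756895
top [[483.8, 402.1], [581.0, 352.1], [562.1, 321.3], [465.6, 371.7]]
109.3 -27.2
36.2 -121.4
108.9 152.4
35.5 59.1
side [[578.1, 351.7], [562.2, 324.4], [465.7, 375.2], [481.2, 401.1]]
31.6 -120.2
109.1 152.2
30.1 59.0
108.8 -27.0
[ 1.19938196  0.43468864  0.02500112  1.57338165 -0.01161614  1.13400005
 -0.07509817] 0.35
```

Two views agree: the knob is at about (565, 341, 147) and the post at about (494.5, 378.5). They are 80 mm apart and the yaw is about -27.5°, which fits the smaller pump (75 to 81 mm). Next I swing the arm over in stages.

```bash
python3 -m crank '[{"tx":0.04,"ty":-0.02,"tz":-0.01,"roll":-0.04},{"tx":0.08,"ty":-0.04,"tz":-0.02,"roll":-0.08},{"tx":0.12,"ty":-0.065,"tz":-0.03,"roll":-0.12},{"tx":0.16,"ty":-0.09,"tz":-0.04,"roll":-0.16},{"tx":0.2,"ty":-0.11,"tz":-0.05,"roll":-0.2},{"tx":0.24,"ty":-0.13,"tz":-0.06,"roll":-0.24},{"tx":0.28,"ty":-0.15,"tz":-0.07,"roll":-0.29},{"tx":0.32,"ty":-0.175,"tz":-0.08,"roll":-0.34},{"tx":0.36,"ty":-0.2,"tz":-0.08,"roll":-0.39},{"tx":0.4,"ty":-0.22,"tz":-0.08,"roll":-0.44},{"tx":0.43,"ty":-0.235,"tz":-0.08,"roll":-0.44}]' 0; cat > d.py <<'E'
from h import *
import sys
# target x y z xyaw(deg) -> move numbers
s=sensors.sense();R=np.array(s['tcp_rot']);p=np.array(s['position'])
a=[float(v) for v in sys.argv[1:5]]
d=R.T@(np.array(a[:3])-p)/800
yaw=np.degrees(np.arctan2(R[1,0],R[0,0]));dy=(a[3]-yaw+180)%360-180
print('t',round(s['t'],2),'p',p.round(1),'yaw',yaw.round(2),'zt',R[:,2].round(4),'w',round(s['width'],1),'F',np.round(s['ft_force'],1),'q',np.round(s['q'],2))
print('d',d.round(4),'roll',round(-dy/90,4),'rows',np.linalg.norm(d)*800/41.7)
E
python3 d.py 470 0 300 65
```

```text
t: 1.27
position: [449.9, -327.1, 303.8]
tcp_rot: [[0.567, 0.823, 0.001], [0.823, -0.567, 0.0], [0.001, 0.001, -1.0]]
ft_force: [0.2, -0.2, 1.1]
width: 85.4
t 1.27 p [ 449.9 -327.1  303.8] yaw 55.43 zt [ 1.4e-03  3.0e-04 -1.0e+00] w 85.4 F [ 0.2 -0.2  1.1] q [ 0.74  0.29 -0.27  1.63  0.08  1.23 -0.15]
d [ 0.3509 -0.2113  0.0049] roll -0.1063 rows 7.858739549428261
```

```bash
python3 -m crank '[{"tx":0.035,"ty":-0.02,"roll":-0.05},{"tx":0.07,"ty":-0.042,"roll":-0.1},{"tx":0.11,"ty":-0.065,"roll":-0.15},{"tx":0.15,"ty":-0.09,"roll":-0.2},{"tx":0.19,"ty":-0.115,"roll":-0.25},{"tx":0.23,"ty":-0.14,"roll":-0.3},{"tx":0.27,"ty":-0.165,"roll":-0.35},{"tx":0.31,"ty":-0.19,"roll":-0.4},{"tx":0.34,"ty":-0.205,"roll":-0.45},{"tx":0.35,"ty":-0.21,"roll":-0.5}]'; python3 d.py 470 230 260 152.5
```

```text
t 1.27 p [ 449.9 -327.1  303.8] yaw 55.43 zt [ 1.4e-03  3.0e-04 -1.0e+00] w 85.4 F [ 0.2 -0.2  1.1] q [ 0.74  0.29 -0.27  1.63  0.08  1.23 -0.15]
d [ 0.5876 -0.3744  0.055 ] roll -1.0785 rows 13.408894564633721validation failed for argument at $[0]...
```

The call was refused because every row needs all four fields, so I'm retyping it with `tz`.

```bash
python3 -m crank '[{"tx":0.035,"ty":-0.02,"tz":0,"roll":-0.05},{"tx":0.07,"ty":-0.042,"tz":0,"roll":-0.1},{"tx":0.11,"ty":-0.065,"tz":0,"roll":-0.15},{"tx":0.15,"ty":-0.09,"tz":0,"roll":-0.2},{"tx":0.19,"ty":-0.115,"tz":0,"roll":-0.25},{"tx":0.23,"ty":-0.14,"tz":0,"roll":-0.3},{"tx":0.27,"ty":-0.165,"tz":0,"roll":-0.35},{"tx":0.31,"ty":-0.19,"tz":0,"roll":-0.4},{"tx":0.34,"ty":-0.205,"tz":0,"roll":-0.45},{"tx":0.35,"ty":-0.21,"tz":0,"roll":-0.5}]'; python3 d.py 470 270 260 152.5
```

```text
t: 2.1
position: [470.7, 0.9, 303.9]
tcp_rot: [[-0.183, 0.983, 0.001], [0.983, 0.183, 0.001], [0.001, 0.002, -1.0]]
ft_force: [-0.6, 0.8, -0.3]
width: 85.4
t 2.1 p [470.7   0.9 303.9] yaw 100.56 zt [ 0.0013  0.0015 -1.    ] w 85.4 F [-0.6  0.8 -0.3] q [ 0.4   0.18 -0.59  1.8   0.11  1.19 -0.04]
d [0.3308 0.0607 0.0554] roll -0.5771 rows 6.539197529948181
```

```bash
python3 -m crank '[{"tx":0.03,"ty":0.005,"tz":0.005,"roll":-0.06},{"tx":0.065,"ty":0.01,"tz":0.01,"roll":-0.12},{"tx":0.1,"ty":0.018,"tz":0.018,"roll":-0.18},{"tx":0.135,"ty":0.025,"tz":0.025,"roll":-0.24},{"tx":0.17,"ty":0.032,"tz":0.03,"roll":-0.3},{"tx":0.205,"ty":0.038,"tz":0.035,"roll":-0.36},{"tx":0.24,"ty":0.044,"tz":0.04,"roll":-0.42},{"tx":0.275,"ty":0.05,"tz":0.045,"roll":-0.48},{"tx":0.305,"ty":0.056,"tz":0.05,"roll":-0.54},{"tx":0.33,"ty":0.06,"tz":0.055,"roll":-0.577},{"tx":0.33,"ty":0.06,"tz":0.055,"roll":-0.577}]'; python3 d.py 494.5 378.5 210 152.5;python3 - <<'E'
from h import *
f=cams.grab_frame('wrist');cv2.imwrite('pics/w1.png',f['pixels']);
for X in ((565,341,150),(494.5,378.5,130)):print(proj(f,X))
E
```

```text
t: 3.02
position: [470.8, 268.3, 258.8]
tcp_rot: [[-0.886, 0.463, -0.001], [0.463, 0.886, 0.003], [0.002, 0.002, -1.0]]
ft_force: [-0.5, -0.4, 0.6]
width: 85.5
t 3.02 p [470.8 268.3 258.8] yaw 152.4 zt [-0.0013  0.0026 -1.    ] w 85.5 F [-0.5 -0.4  0.6] q [-0.    0.41 -0.83  1.7   0.32  1.18  0.17]
d [0.0374 0.1357 0.0613] roll -0.0011 rows 2.9456686216264694
(np.float64(460.0723680929107), np.float64(299.13378787161275))
(np.float64(462.71951298117125), np.float64(190.94983229923767))
```

View pics/w1.png

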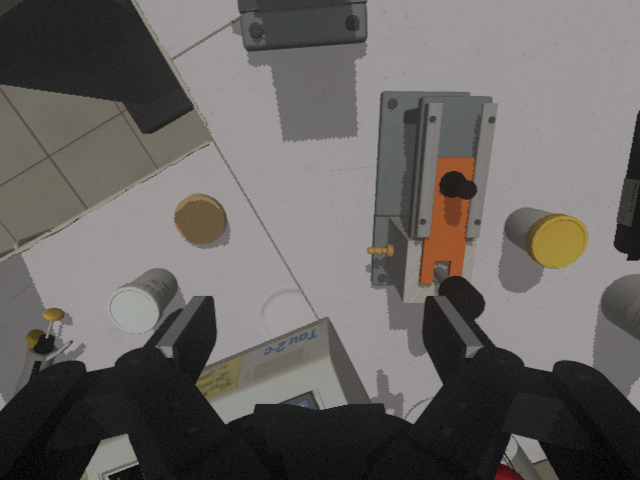

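The wrist view shows the orange lock with its black post top at (467,187) and the knob at (462,297). That is within a few pixels of the predictions. I'll go above the post and refine.

```bash
python3 -m crank '[{"tx":0.01,"ty":0.034,"tz":0.015,"roll":0},{"tx":0.02,"ty":0.07,"tz":0.03,"roll":0},{"tx":0.03,"ty":0.105,"tz":0.045,"roll":0},{"tx":0.038,"ty":0.136,"tz":0.06,"roll":0},{"tx":0.038,"ty":0.136,"tz":0.06,"roll":0}]'; python3 d.py 494.5 378.5 210 152.5;python3 - <<'E'
from h import *
f=cams.grab_frame('wrist');cv2.imwrite('pics/w2.png',f['pixels']);
for X in ((565,341,165),(565,341,150),(494.5,378.5,140),(494.5,378.5,107)):print(proj(f,X))
E
```

```text
t: 3.48
position: [495.9, 377.2, 208.9]
tcp_rot: [[-0.883, 0.47, -0.003], [0.47, 0.883, 0.001], [0.003, -0.001, -1.0]]
ft_force: [-0.3, -0.7, -0.5]
width: 85.6
t 3.48 p [495.9 377.2 208.9] yaw 151.99 zt [-2.6e-03  6.0e-04 -1.0e+00] w 85.6 F [-0.3 -0.7 -0.5] q [-0.24  0.58 -0.77  1.57  0.42  1.17 -0.01]
d [ 0.0024  0.0006 -0.0013] roll -0.0056 rows 0.05354361977414518
(np.float64(319.74980910642125), np.float64(389.60662301578856))
(np.float64(319.72220058160696), np.float64(373.4103404458822))
(np.float64(319.8481339969686), np.float64(252.39609283328173))
(np.float64(319.779407296009), np.float64(236.90304199776133))
```

View pics/w2.png

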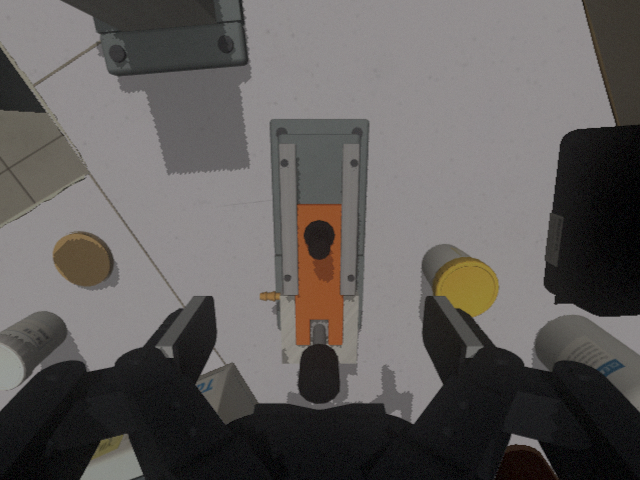

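```bash
python3 - <<'E'
from h import *
f=cams.grab_frame('wrist');g=f['pixels'].max(2)
for (x0,y0,x1,y1) in ((295,205,345,275),(285,335,350,402)):
    m=(g[y0:y1,x0:x1]<50).astype(np.uint8);n,l,st,c=cv2.connectedComponentsWithStats(m)
    for i in range(1,n):
        if st[i,4]>60:print(st[i,:2]+[x0,y0],st[i,:2]+[x0,y0]+st[i,2:4],st[i,4])
th=np.linspace(0,2*np.pi,60)
for n,(x,y),r_,zs in (('post',(494.5,378.5),7,(107,140)),('knob',(565,341),13,(134,165))):
    P=np.array([proj(f,(x+r_*np.cos(a),y+r_*np.sin(a),z)) for a in th for z in zs]);print(n,P.min(0),P.max(0))
for u,v in ((273.5,121.5),(366.5,121.5)): print(onz(f,u,v,5))
# rail outer edges / orange edges
h=cv2.cvtColor(f['pixels'],cv2.COLOR_BGR2HSV);m=cv2.inRange(h,(4,150,60),(16,255,255))
for v in (208,214,264,290,310):
    xs=np.where(m[v,280:360])[0]+280;print(v,xs.min(),xs.max(),onz(f,xs.min()-.5,v,107)[:2],onz(f,xs.max()+.5,v,107)[:2])
C,d=ray(f,320,240);print(C)
E
```

```text
[307 219] [337 257] 847
[301 341] [342 401] 2011
post [311.30383093 225.31028743] [334.03895104 260.78294916]
knob [301.41953367 339.57719537] [343.86900657 404.36383651]
[404.43478177 376.25060749   5.        ]
[444.56303787 451.66656729   5.        ]
208 300 343 [470.02524194 373.67264598] [484.26325949 400.45614774]
214 300 343 [473.73660737 371.62233894] [488.04449974 398.53915814]
264 301 342 [506.49812387 354.34925991] [520.73802109 381.15446579]
290 301 341 [524.49637455 344.42525249] [538.7125088  371.19476466]
310 298 344 [537.8544676  334.48139355] [554.4403152  365.72161472]
[431.24161253 409.99939432 345.71129105]
```

```bash
python3 -c "
from bench import r
print(r.nose_length,[a for a in dir(r) if a[0]!='_'])"; python3 d.py 493.5 379 131 152
```

```text
8.0 ['PlanningError', 'hand_in', 'nose_length']
t 3.58 p [496.6 373.8 210.6] yaw 151.89 zt [-0.0011 -0.0012 -1.    ] w 85.3 F [-0.4 -0.4  0.4] q [-0.23  0.57 -0.77  1.57  0.42  1.17 -0.01]
d [0.0064 0.004  0.0995] roll -0.0012 rows 1.9148898489143231
```

```bash
for i in 1 2 3 4; do python3 -m crank '[{"tx":0,"ty":0,"tz":0,"roll":0}]' | sed -n 2,3p; done; python3 d.py 493.5 379 131 152; python3 d.py 493.5 379 131 152
```

```text
position: [497.1, 372.9, 211.5]
tcp_rot: [[-0.881, 0.472, 0.0], [0.472, 0.881, -0.001], [-0.001, -0.001, -1.0]]
position: [497.3, 372.8, 211.9]
tcp_rot: [[-0.881, 0.473, 0.001], [0.473, 0.881, -0.001], [-0.001, -0.0, -1.0]]
position: [497.2, 373.1, 212.0]
tcp_rot: [[-0.881, 0.472, 0.001], [0.472, 0.881, -0.0], [-0.001, 0.0, -1.0]]
position: [497.1, 373.4, 212.0]
tcp_rot: [[-0.882, 0.472, 0.001], [0.472, 0.882, -0.0], [-0.001, 0.0, -1.0]]
t 3.92 p [497.1 373.4 212. ] yaw 151.84 zt [ 1.1e-03 -1.0e-04 -1.0e+00] w 85.6 F [ 0.   0.  -0.1] q [-0.23  0.57 -0.77  1.57  0.42  1.17 -0.01]
d [0.0073 0.004  0.1012] roll -0.0018 rows 1.94826859560869
t 3.92 p [497.1 373.4 212. ] yaw 151.84 zt [ 1.1e-03 -1.0e-04 -1.0e+00] w 85.6 F [ 0.   0.  -0.1] q [-0.23  0.57 -0.77  1.57  0.42  1.17 -0.01]
d [0.0073 0.004  0.1012] roll -0.0018 rows 1.94826859560869
```

```bash
python3 -m crank '[{"tx":0.002,"ty":0.002,"tz":0.015,"roll":0},{"tx":0.005,"ty":0.004,"tz":0.035,"roll":0},{"tx":0.0073,"ty":0.004,"tz":0.055,"roll":0},{"tx":0.0073,"ty":0.004,"tz":0.075,"roll":0},{"tx":0.0073,"ty":0.004,"tz":0.09,"roll":0},{"tx":0.0073,"ty":0.004,"tz":0.101,"roll":0},{"tx":0.0073,"ty":0.004,"tz":0.101,"roll":0},{"tx":0.0073,"ty":0.004,"tz":0.101,"roll":0},{"tx":0.0073,"ty":0.004,"tz":0.101,"roll":0},{"tx":0.0073,"ty":0.004,"tz":0.101,"roll":0}]'; python3 d.py 493.5 379 127 152;python3 - <<'E'
from h import *
f=cams.grab_frame('wrist');cv2.imwrite('pics/w3.png',f['pixels'])
for X in ((565,341,165),(494.5,378.5,140)):print(proj(f,X))
E
```

```text
t: 4.75
position: [493.3, 380.4, 131.5]
tcp_rot: [[-0.882, 0.471, 0.001], [0.471, 0.882, 0.001], [-0.001, 0.001, -1.0]]
ft_force: [0.0, 0.4, -0.0]
width: 85.3
t 4.75 p [493.3 380.4 131.5] yaw 151.92 zt [ 0.0012  0.001  -1.    ] w 85.3 F [ 0.   0.4 -0. ] q [-0.27  0.65 -0.73  1.66  0.49  1.03 -0.08]
d [-0.0011 -0.0014  0.0056] roll -0.0009 rows 0.11229534947208067
(np.float64(316.3413598426476), np.float64(532.2929123182435))
(np.float64(316.1336431389309), np.float64(324.41297231248063))
```

View pics/w3.png

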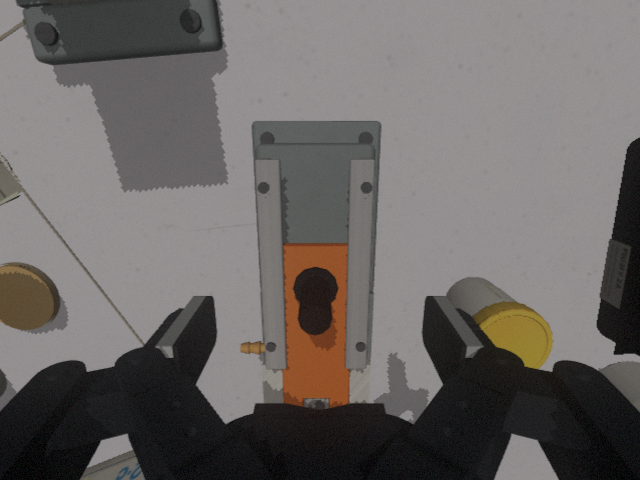

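The post is centred between the fingers, with its top at (316,320). I'm closing on it gently.

```bash
python3 -m crank '[{"tx":0,"ty":0,"tz":0.002,"roll":0},{"tx":0,"ty":0,"tz":0.002,"roll":0},{"tx":0,"ty":0,"tz":0.002,"roll":0},{"tx":0,"ty":0,"tz":0.002,"roll":0},{"tx":0,"ty":0,"tz":0.002,"roll":0},{"tx":0,"ty":0,"tz":0.002,"roll":0},{"tx":0,"ty":0,"tz":0.002,"roll":0},{"tx":0,"ty":0,"tz":0.002,"roll":0}]' 1 25; python3 d.py 493.5 379 127 152
```

```text
t: 5.47
position: [492.4, 379.0, 129.0]
tcp_rot: [[-0.882, 0.471, -0.001], [0.471, 0.882, -0.002], [-0.0, -0.002, -1.0]]
ft_force: [-2.6, -4.6, 5.0]
width: 12.5
t 5.47 p [492.4 379.  129. ] yaw 151.92 zt [-8.0e-04 -1.9e-03 -1.0e+00] w 12.5 F [-2.6 -4.6  5. ] q [-0.27  0.65 -0.73  1.66  0.49  1.03 -0.08]
d [-0.0012  0.0006  0.0024] roll -0.0009 rows 0.053420994512042484
```

```bash
python3 -m crank '[{"tx":0.004,"ty":0,"tz":0.002,"roll":0},{"tx":0.01,"ty":0,"tz":0.002,"roll":0},{"tx":0.016,"ty":0,"tz":0.002,"roll":0},{"tx":0.022,"ty":0,"tz":0.002,"roll":0},{"tx":0.028,"ty":0,"tz":0.002,"roll":0},{"tx":0.034,"ty":0,"tz":0.002,"roll":0},{"tx":0.038,"ty":0,"tz":0.002,"roll":0},{"tx":0.041,"ty":0,"tz":0.002,"roll":0},{"tx":0.041,"ty":0,"tz":0.002,"roll":0},{"tx":0.041,"ty":0,"tz":0.002,"roll":0}]'; python3 d.py 493.5 379 127 152;python3 - <<'E'
from h import *
for n in ('side','wrist'):
    f=cams.grab_frame(n);cv2.imwrite(f'pics/{n}4.png',f['pixels'])
E
```

```text
t: 6.3
position: [466.0, 393.2, 128.7]
tcp_rot: [[-0.881, 0.473, 0.003], [0.473, 0.881, -0.003], [-0.004, -0.001, -1.0]]
ft_force: [1.7, -11.1, 17.2]
width: 13.1
t 6.3 p [466.  393.2 128.7] yaw 151.8 zt [ 0.0034 -0.0032 -1.    ] w 13.1 F [  1.7 -11.1  17.2] q [-0.31  0.63 -0.73  1.69  0.49  1.01 -0.14]
d [-0.0387  0.0006  0.0023] roll -0.0022 rows 0.743769531053621
```

View pics/wrist4.png

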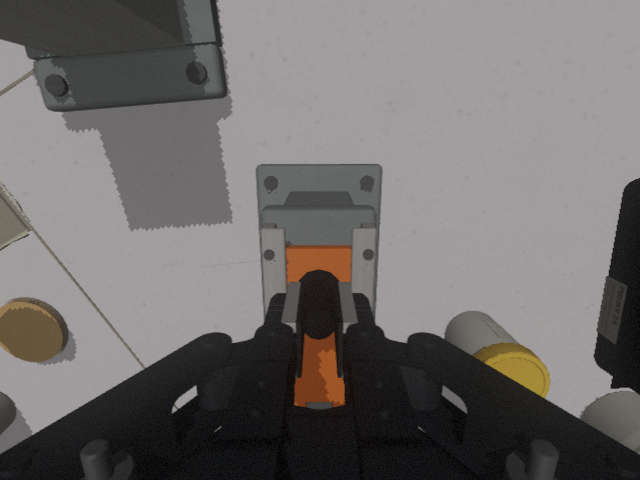

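```bash
python3 -m crank '[{"tx":0.003,"ty":0,"tz":0,"roll":0},{"tx":0.006,"ty":0,"tz":0,"roll":0},{"tx":0.006,"ty":0,"tz":0,"roll":0},{"tx":0.006,"ty":0,"tz":0,"roll":0}]'; python3 d.py 493.5 379 127 152
```

```text
t: 6.73
position: [465.7, 393.3, 128.7]
tcp_rot: [[-0.88, 0.476, 0.008], [0.476, 0.88, -0.005], [-0.009, -0.001, -1.0]]
ft_force: [12.0, -14.9, 15.6]
width: 12.7
t 6.73 p [465.7 393.3 128.7] yaw 151.59 zt [ 0.0079 -0.0051 -1.    ] w 12.7 F [ 12.  -14.9  15.6] q [-0.31  0.63 -0.73  1.7   0.5   1.01 -0.14]
d [-0.039   0.0008  0.0025] roll -0.0045 rows 0.7507341898350024
```

The lock is at its stop: the force rises and nothing moves, after 30 mm of travel. Now I relieve the push and open.

```bash
python3 -m crank '[{"tx":-0.003,"ty":0,"tz":0,"roll":0},{"tx":-0.006,"ty":0,"tz":0,"roll":0},{"tx":-0.006,"ty":0,"tz":0,"roll":0}]'; python3 -m crank '[{"tx":0,"ty":0,"tz":0,"roll":0},{"tx":0,"ty":0,"tz":0,"roll":0},{"tx":0,"ty":0,"tz":0,"roll":0},{"tx":0,"ty":0,"tz":0,"roll":0},{"tx":0,"ty":0,"tz":0,"roll":0},{"tx":0,"ty":0,"tz":-0.01,"roll":0},{"tx":0,"ty":0,"tz":-0.04,"roll":0},{"tx":0,"ty":0,"tz":-0.08,"roll":0},{"tx":0,"ty":0,"tz":-0.11,"roll":0},{"tx":0,"ty":0,"tz":-0.11,"roll":0},{"tx":0,"ty":0,"tz":-0.11,"roll":0}]' 0; python3 d.py 530 360 214 152;python3 - <<'E'
from h import *
for n in ('side','wrist'):
    f=cams.grab_frame(n);cv2.imwrite(f'pics/{n}5.png',f['pixels'])
E
```

```text
t: 6.98
position: [466.0, 393.2, 128.7]
tcp_rot: [[-0.881, 0.473, 0.003], [0.473, 0.881, -0.003], [-0.004, -0.001, -1.0]]
ft_force: [0.7, -10.9, 17.0]
width: 13.1
t: 7.9
position: [464.3, 396.3, 217.3]
tcp_rot: [[-0.882, 0.471, 0.002], [0.471, 0.882, 0.002], [-0.001, 0.003, -1.0]]
ft_force: [-0.1, -0.3, -1.1]
width: 85.3
t 7.9 p [464.3 396.3 217.3] yaw 151.93 zt [ 0.0024  0.0023 -1.    ] w 85.3 F [-0.1 -0.3 -1.1] q [-0.28  0.55 -0.78  1.59  0.41  1.17 -0.07]
d [-0.0938 -0.0014  0.0042] roll -0.0008 rows 1.8014219615474383
```

View pics/wrist5.png

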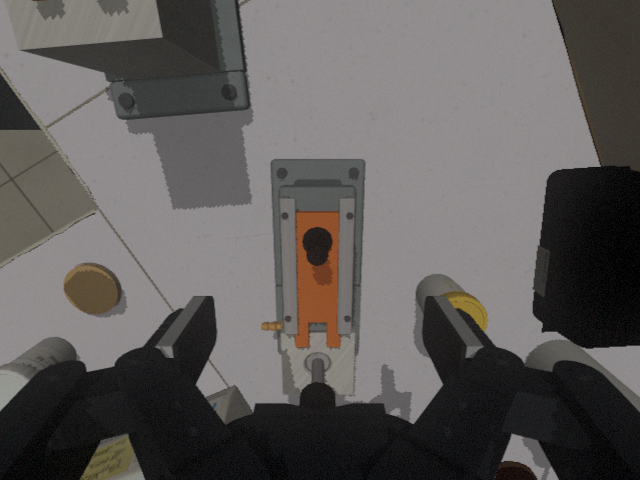

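```bash
python3 - <<'E'
from h import *
f=cams.grab_frame('wrist');im=f['pixels']
cv2.imwrite('pics/c6.png',cv2.resize(im[320:410,270:370],(800,720),interpolation=cv2.INTER_CUBIC)[:600])
print(onz(f,317,362,99),proj(f,(565,341,99)),proj(f,(563,341.7,99)))
# gap/fork notch centreline and orange centreline
h=cv2.cvtColor(im,cv2.COLOR_BGR2HSV);m=cv2.inRange(h,(4,150,60),(16,255,255));P=[]
for v in range(214,345,6):
    if 225<v<285: continue
    xs=np.where(m[v,285:355])[0]+285;P.append(onz(f,(xs.min()+xs.max())/2,v,107)[:2])
vx,vy,x0,y0=cv2.fitLine(np.array(P,np.float32),cv2.DIST_HUBER,0,.01,.01).ravel();print(vx,vy,x0,y0,np.degrees(np.arctan2(vy,vx)),'y at 565',y0+(565-x0)*vy/vx)
E
```

```text
[561.39608618 341.00587169  99.        ] (np.float64(319.02760741687445), np.float64(365.2594225306774)) (np.float64(318.6409216437501), np.float64(363.1180166293857))
0.8821954 -0.47088352 508.84622 370.0329 -28.091661 y at 565 340.06006
```

View pics/c6.png

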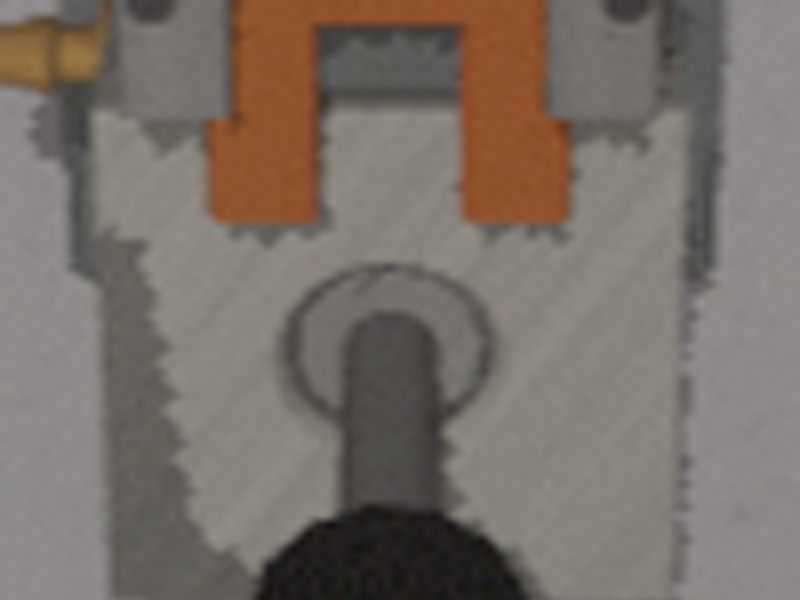

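The mouth centre at about (318.7,363.1) gives a bore axis at (563,341.6). The knob fix and the gripped post agree laterally within 1 mm. I'll move above the knob, check, then descend.

```bash
python3 d.py 564 341 214 152; python3 -m crank '[{"tx":-0.03,"ty":0,"tz":0,"roll":0},{"tx":-0.065,"ty":-0.001,"tz":0,"roll":0},{"tx":-0.1,"ty":-0.001,"tz":0,"roll":0},{"tx":-0.13,"ty":-0.002,"tz":0,"roll":0},{"tx":-0.142,"ty":-0.002,"tz":0,"roll":0},{"tx":-0.142,"ty":-0.002,"tz":0,"roll":0},{"tx":-0.142,"ty":-0.002,"tz":0,"roll":0},{"tx":-0.142,"ty":-0.002,"tz":0,"roll":0},{"tx":-0.142,"ty":-0.002,"tz":0,"roll":0},{"tx":-0.142,"ty":-0.002,"tz":0,"roll":0}]'; python3 d.py 564 341 140 152; python3 - <<'E'
from h import *
f=cams.grab_frame('wrist');cv2.imwrite('pics/w7.png',f['pixels'])
for X in ((565,341,165),(563,341.5,165),(563,341.5,134)):print(proj(f,X))
E
```

```text
t 8.05 p [463.6 394.8 214.4] yaw 151.93 zt [-0.001  -0.0013 -1.    ] w 85.5 F [-0.6 -0.6  0.1] q [-0.28  0.55 -0.78  1.6   0.41  1.17 -0.07]
d [-0.1423 -0.0003  0.0004] roll -0.0008 rows 2.730666461263283
t: 8.88
position: [562.1, 341.7, 215.5]
tcp_rot: [[-0.883, 0.469, -0.0], [0.469, 0.883, 0.0], [0.0, 0.0, -1.0]]
ft_force: [-0.4, 0.1, 0.1]
width: 85.3
t 8.88 p [562.1 341.7 215.5] yaw 152.06 zt [-2.e-04  3.e-04 -1.e+00] w 85.3 F [-0.4  0.1  0.1] q [-0.17  0.62 -0.75  1.47  0.44  1.22  0.11]
d [-0.0025  0.0003  0.0944] roll 0.0006 rows 1.8119743199449403
(np.float64(320.26690843957596), np.float64(270.7881649531105))
(np.float64(319.39696833667745), np.float64(267.501904633769))
(np.float64(319.3436279841739), np.float64(249.69512793590852))
```

View pics/w7.png

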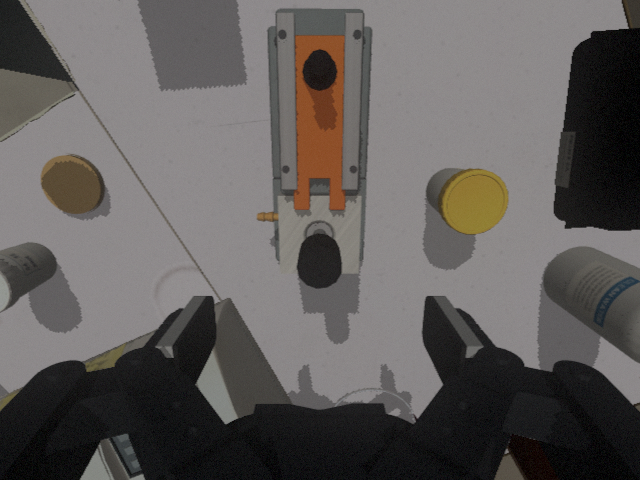

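```bash
python3 -m crank '[{"tx":-0.002,"ty":0,"tz":0.015,"roll":0},{"tx":-0.0025,"ty":0,"tz":0.035,"roll":0},{"tx":-0.0025,"ty":0,"tz":0.055,"roll":0},{"tx":-0.0025,"ty":0,"tz":0.075,"roll":0},{"tx":-0.0025,"ty":0,"tz":0.087,"roll":0},{"tx":-0.0025,"ty":0,"tz":0.094,"roll":0},{"tx":-0.0025,"ty":0,"tz":0.094,"roll":0},{"tx":-0.0025,"ty":0,"tz":0.094,"roll":0},{"tx":-0.0025,"ty":0,"tz":0.094,"roll":0},{"tx":-0.0025,"ty":0,"tz":0.094,"roll":0},{"tx":-0.0025,"ty":0,"tz":0.094,"roll":0}]'; python3 d.py 563.5 341.2 140 152; python3 - <<'E'
from h import *
for n in ('wrist','side'):
    f=cams.grab_frame(n);cv2.imwrite(f'pics/{n}8.png',f['pixels'])
    if n=='wrist':
        im=f['pixels'];print(proj(f,(563.5,341.3,165)),proj(f,sensors.sense()['position']))
E
```

```text
t: 9.85
position: [565.5, 339.8, 140.9]
tcp_rot: [[-0.882, 0.471, 0.001], [0.471, 0.882, 0.001], [-0.001, 0.001, -1.0]]
ft_force: [-0.2, -1.2, 0.1]
width: 85.1
t 9.85 p [565.5 339.8 140.9] yaw 151.92 zt [ 1.1e-03  7.0e-04 -1.0e+00] w 85.1 F [-0.2 -1.2  0.1] q [-0.18  0.69 -0.72  1.55  0.49  1.09  0.06]
d [0.003  0.0003 0.0011] roll -0.0009 rows 0.06213946038148834
(np.float64(319.851984523667), np.float64(336.2824652595107)) (np.float64(318.5802354057599), np.float64(309.55417924337416))
```

View pics/wrist8.png

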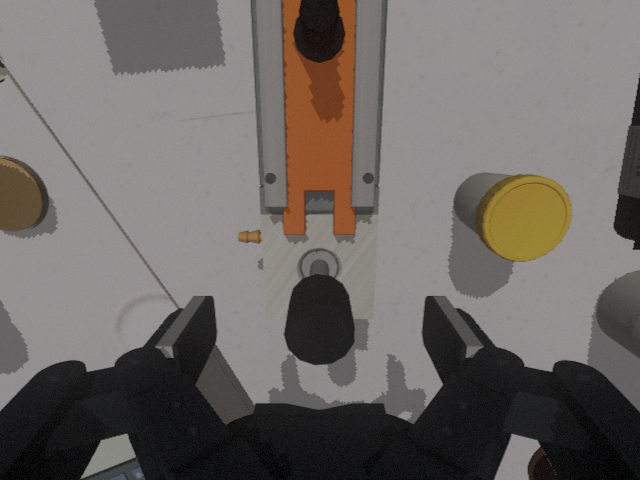

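```bash
python3 -m crank '[{"tx":0.001,"ty":0,"tz":0,"roll":0},{"tx":0.002,"ty":0,"tz":0,"roll":0},{"tx":0.002,"ty":0,"tz":0,"roll":0},{"tx":0.002,"ty":0,"tz":0,"roll":0},{"tx":0.002,"ty":0,"tz":0,"roll":0},{"tx":0.002,"ty":0,"tz":0,"roll":0},{"tx":0.002,"ty":0,"tz":0,"roll":0},{"tx":0.002,"ty":0,"tz":0,"roll":0}]' 1 20; python3 d.py 563.5 341.2 140 152
```

```text
t: 10.62
position: [563.9, 340.4, 140.2]
tcp_rot: [[-0.882, 0.471, 0.0], [0.471, 0.882, 0.0], [-0.0, 0.0, -1.0]]
ft_force: [0.7, 0.4, 0.5]
width: 25.3
t 10.62 p [563.9 340.4 140.2] yaw 151.92 zt [ 1.e-04  1.e-04 -1.e+00] w 25.3 F [0.7 0.4 0.5] q [-0.18  0.69 -0.72  1.55  0.49  1.09  0.06]
d [0.0009 0.0007 0.0002] roll -0.0009 rows 0.021935288064010704
```

The grip closed on 25.3 mm, the knob's 26, with almost no side force. I lift halfway and check.

```bash
python3 -m crank '[{"tx":0,"ty":0,"tz":-0.003,"roll":0},{"tx":0,"ty":0,"tz":-0.007,"roll":0},{"tx":0,"ty":0,"tz":-0.011,"roll":0},{"tx":0,"ty":0,"tz":-0.015,"roll":0},{"tx":0,"ty":0,"tz":-0.019,"roll":0},{"tx":0,"ty":0,"tz":-0.022,"roll":0},{"tx":0,"ty":0,"tz":-0.025,"roll":0},{"tx":0,"ty":0,"tz":-0.025,"roll":0},{"tx":0,"ty":0,"tz":-0.025,"roll":0},{"tx":0,"ty":0,"tz":-0.025,"roll":0}]'; python3 d.py 563.5 341.2 182 152; python3 - <<'E'
from h import *
f=cams.grab_frame('side');cv2.imwrite('pics/s9.png',cv2.resize(f['pixels'][240:340,160:290],(780,600),interpolation=cv2.INTER_CUBIC))
E
```

```text
t: 11.45
position: [563.7, 340.2, 159.9]
tcp_rot: [[-0.882, 0.471, -0.0], [0.471, 0.882, -0.0], [0.0, -0.0, -1.0]]
ft_force: [-0.2, -0.5, -1.4]
width: 25.2
t 11.45 p [563.7 340.2 159.9] yaw 151.93 zt [-1.e-04 -2.e-04 -1.e+00] w 25.2 F [-0.2 -0.5 -1.4] q [-0.18  0.67 -0.73  1.53  0.48  1.12  0.07]
d [ 0.0008  0.0009 -0.0276] roll -0.0008 rows 0.5296110037707309
```

View pics/s9.png

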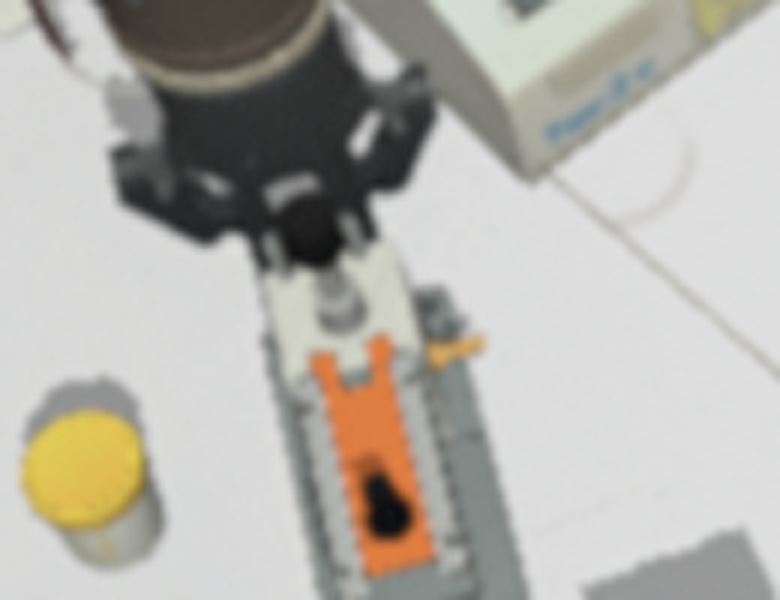

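The piston comes up with the knob at negligible force, and the lock stays back. I lift the other 22 mm.

```bash
python3 -m crank '[{"tx":0,"ty":0,"tz":-0.003,"roll":0},{"tx":0,"ty":0,"tz":-0.007,"roll":0},{"tx":0,"ty":0,"tz":-0.011,"roll":0},{"tx":0,"ty":0,"tz":-0.015,"roll":0},{"tx":0,"ty":0,"tz":-0.019,"roll":0},{"tx":0,"ty":0,"tz":-0.023,"roll":0},{"tx":0,"ty":0,"tz":-0.0265,"roll":0},{"tx":0,"ty":0,"tz":-0.0275,"roll":0},{"tx":0,"ty":0,"tz":-0.0275,"roll":0},{"tx":0,"ty":0,"tz":-0.0275,"roll":0},{"tx":0,"ty":0,"tz":-0.0275,"roll":0},{"tx":0,"ty":0,"tz":-0.0275,"roll":0}]'; python3 d.py 563.5 341.2 182 152; python3 - <<'E'
from h import *
for n,(y,x,w) in {'side':(240,160,130),'wrist':(0,0,0)}.items():
    f=cams.grab_frame(n);im=f['pixels']
    if n=='wrist':cv2.imwrite('pics/w10.png',im)
    else: cv2.imwrite('pics/s10.png',cv2.resize(im[240:340,160:290],(780,600),interpolation=cv2.INTER_CUBIC))
E
```

```text
t: 12.5
position: [563.7, 340.2, 181.9]
tcp_rot: [[-0.882, 0.471, -0.0], [0.471, 0.882, -0.0], [0.0, -0.0, -1.0]]
ft_force: [-0.9, 0.7, -1.1]
width: 25.2
t 12.5 p [563.7 340.2 181.9] yaw 151.93 zt [-3.e-04 -3.e-04 -1.e+00] w 25.2 F [-0.9  0.7 -1.1] q [-0.17  0.65 -0.74  1.51  0.46  1.16  0.09]
d [ 0.0008  0.001  -0.0002] roll -0.0008 rows 0.02443313176546814
```

View pics/s10.png

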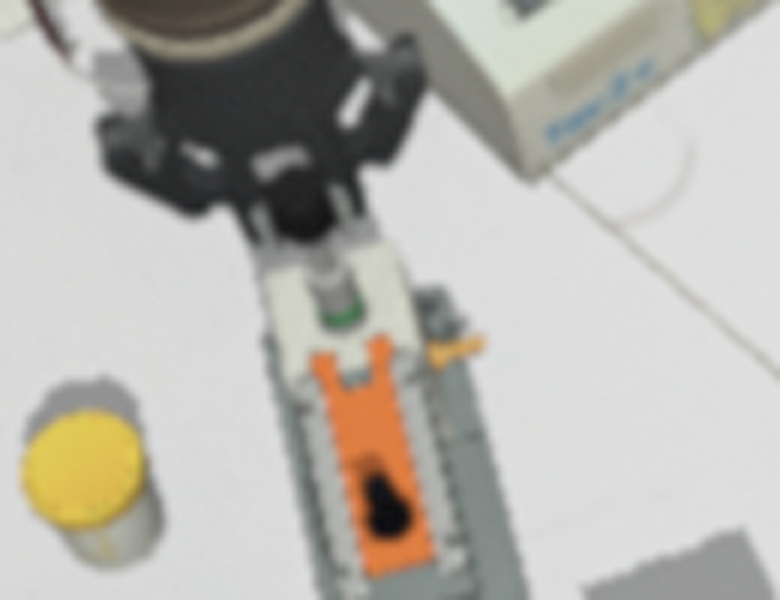

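View pics/w10.png

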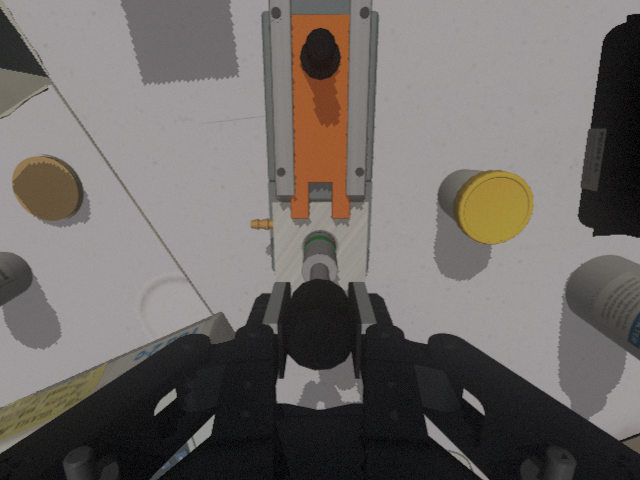

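```bash
python3 -m crank '[{"tx":0,"ty":0,"tz":0,"roll":0},{"tx":0,"ty":0,"tz":0,"roll":0},{"tx":0,"ty":0,"tz":0,"roll":0},{"tx":0,"ty":0,"tz":0,"roll":0}]'; python3 - <<'E'
from h import *
f=cams.grab_frame('wrist');cv2.imwrite('pics/w11.png',cv2.resize(f['pixels'][205:280,270:370],(800,600),interpolation=cv2.INTER_CUBIC))
s=sensors.sense();print(s['t'],s['position'],np.abs(s['joint_vel']).max())
# green ring lower edge: near face toward camera, height from known axis
im=f['pixels'].astype(int);m=(im[...,1]>im[...,2]+20)&(im[...,1]>im[...,0]+10)
ys,xs=np.where(m[215:270,295:345]);print('green rows',ys.min()+215,ys.max()+215,'cols',xs.min()+295,xs.max()+295)
for up in (36,40,42,44,48):
    C=np.array([563.3,341.0]);n=np.array([-.882,.471]);e=C+10*n
    print(up,[np.round(proj(f,(*e,20+up+z)),1).tolist() for z in (44,52)])
print('mouth near edge',proj(f,(*(C+10.6*n),100)))
E
```

```text
t: 12.93
position: [563.8, 340.3, 182.1]
tcp_rot: [[-0.882, 0.471, 0.0], [0.471, 0.882, -0.0], [-0.0, -0.0, -1.0]]
ft_force: [0.3, 0.1, -2.4]
width: 25.4
12.9833 [563.76018283 340.29115224 182.07208551] 0.0016741788109606267
green rows 236 252 cols 303 335
36 [[319.6, 232.3], [319.6, 235.9]]
40 [[319.6, 234.1], [319.6, 237.8]]
42 [[319.6, 235.0], [319.6, 238.8]]
44 [[319.6, 235.9], [319.6, 239.7]]
48 [[319.6, 237.8], [319.6, 241.8]]
mouth near edge (np.float64(319.5681790498904), np.float64(231.41182391615573))
```

View pics/w11.png

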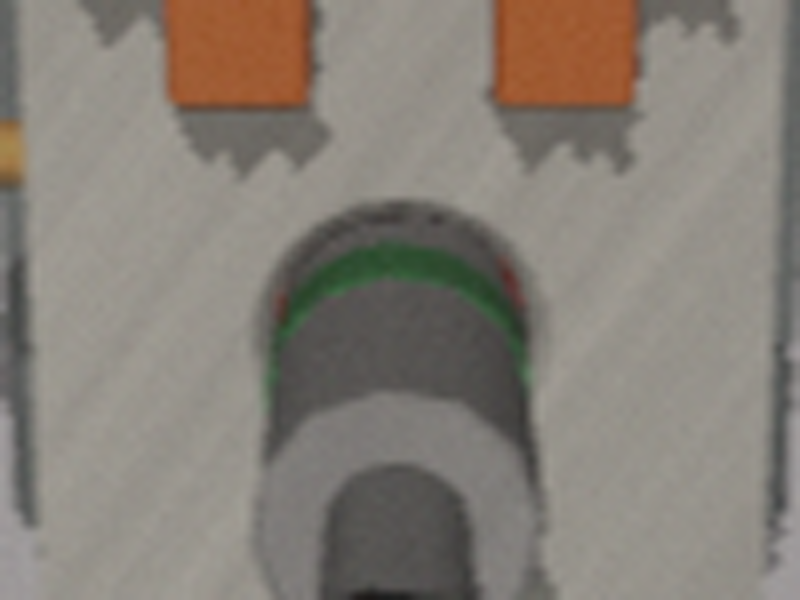

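Two checks of the lift agree: 41.9 mm from the TCP rise and about 43 mm from the green ring's lower edge at row 235.4. The band is 36 to 48 mm. There is plain steel between the green ring and the mouth at rows 231 to 235. The faint red specks at crop (515,285) and (280,310) are the red ring seen down the bore's clearance gap. The piston is steady, so I'm handing in.

```bash
python3 -c "
from bench import r,sensors
print(r.hand_in());s=sensors.sense();print(s['t'],s['position'],s['width'],s['ft_force'])"
```

```text
the job is handed in; nothing more can be done
None
the job is handed in; nothing more can be done
```

I slid the smaller pump's orange lock back to its stop and drew the piston straight up about 42 mm. I handed in at about 13 s, still holding it by the black knob; no verdict was reported.

- **Lock:** it moved 30 mm and stopped against the end; pushing harder raised the force without moving it. The last wrist picture still shows it fully back.
- **Piston height:** the tool's rise gives 41.9 mm and the green ring's lower edge in the wrist view gives about 43 mm; both are inside the 35.5 to 48.5 mm band. The picture shows plain steel between the green ring and the bore mouth, so green is clear.
- **Red ring:** faint red specks showed beside the green ring. I took these to be the hidden red ring, about 6 mm down, seen through the bore's clearance gap. I did not check this from another view.
- **Hold:** side force was under about 1.2 N in each check during the lift and hold. Before hand-in the fingers were closed on 25.4 mm of the 26 mm knob and the arm was at rest.
- **Surroundings:** the last pictures showed the yellow-lidded cup, dish and timer apparently undisturbed, judged by eye. I had no close view of the white cup or the piston's tilt at the end.

One move call was refused early on for missing row fields. It caused no motion and I retyped it.

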